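# Back the indexing positioner off one notch

## Robot

A 6-joint arm with a two-finger parallel gripper is mounted at the origin on the work surface. World frame = base frame: x ahead of the robot, y to its left, z up, the work surface at z = 0. Lengths are in m, angles in rad, forces in N, time in s.
With the tool pointing down it reaches from about 0.25 to 0.725 m from the base axis. Payload 4 kg.
Tool frame: the origin (TCP) lies midway between the tips of the shut fingers; the grasp point (between the pads) lies 19 mm behind it; z points along the fingers, y is the line along which they close (so a half turn about z gives the same grasp; the last joint's range is limited). The gripper opens to 85 mm and grips with 20 to 120 N. Pads are 22 mm wide; open, the fingers measure 114 mm over their backs; the gripper's body (76 mm by 85 mm) begins 54 mm behind the grasp point. The pads swing forward as they close: fully open they stand 13 mm farther back than shut.
Start: joints at [-1.156, 0.241, 0.005, 1.335, 0, 1.571], TCP at [0.202, -0.458, 0.231] pointing down, gripper open.
Joint ranges: [-2.72, 2.72], [-1.05, 1.87], [-1.09, 1.28], [-1.99, 2.15], [-1.42, 1.44], [-3.14, 3.14]. Speed limits (rad/s): [2.79, 2.79, 3.14, 3.14, 3.14, 3.14].

## Interface

Orientations are given as a unit quaternion [x, y, z, w].
In Python, from workcell import bot gives the robot as it stands.
- The arm moves only by the tool play_rows, never from a script. Its argument "moves" is a list of rows, each a list of 3 entries, a list of its own where there are three numbers: the opening, from -1 (shut) to 1 (fully open), then the shift along the tool's x, y, z in cm, then the turn, a rotation vector about the tool's x, y, z in rad. A call has 1 to 12 rows; each row shifts and turns the commanded pose from where the row before left it, along the tool's axes as they then stand; what a row does not reach is not made up. A row lasts 1/12 s, in which the tool goes at most 41.7 mm and 7.16 degrees, less where a joint would pass 70% of its speed; a pose out of reach is approached as far as the arm can. A call is refused whole if a number of a shift passes 4.17 or a number of a turn 0.125, either way. A call with a gripper value outside its range is refused whole. The fingers move at their own pace and stop on an object; the grip force is fixed at half the most. Time passes only in rows, so rows that do not move let the fingers close. It gives the time, the measured TCP pose, the force and the opening at its end, in the units of the state.
- bot.get_obs(): the state, without advancing time (a new reading comes with each control period).
- bot.camera(name): name is "side" or "top"; returns (picture, depth): 384x512x3 uint8, red, green, blue; 384x512 float32, m along the optical axis (not along the pixel's ray), 0 where there is no reading.
- bot.camera_info(name): a dict with "K" (3x3 intrinsics, pixels), "world_from_camera" (4x4, takes a point from camera to world coordinates). Camera axes: x right, y up, looking along -z (the intrinsics and any distortion apply to the point x, -y, -z); pixel columns grow to the right and rows downward; lengths in m; the calibration is good to about 2 mm. A picture is of the moment at which its call begins. camera_info takes no time and is no camera call.
- bot.job_done(): hands the job in, once; it reports no verdict.
The state is a dict: "clock": time; "joint_pos": joint angles; "joint_vel": joint speeds; "tau": joint torques, N m; "eef_pos": TCP position; "tool_rot": TCP orientation; "ft_force": force on the tool from outside, world axes, zero at the start; "ft_torque": the same for the moment, N m; "grip_width": finger opening in m.
Only numpy, scipy, OpenCV 4.12 (cv2) and the standard library are available. Lean on these libraries where they do the work, as an engineer would, in place of code of your own. Each camera call takes 0.05 s, during which the arm holds its last target. There are 200 camera calls.

## Task

The flange on the bench positioner has been indexed one notch too far: back it off one notch. With a fingertip lift the ratchet pawl by its thumb lever right over onto its back stop, push the wheel backward most of a notch so that one tooth has passed, tip the pawl down onto the teeth again, and push the wheel on backward until the next tooth stops against the pawl. Light fingertip pushes only: grip nothing, force nothing, and leave everything else on the bench where it lies.

Things in the scene. Friction and masses are not known exactly. Their poses are not given: they have to be found in the camera images.
- positioner: Grey cast bench positioner, bolted down. Origin: underside of its 150 x 190 x 14 mm base plate, below the spindle (130 mm up, along its own x axis; z up). Along x: 116 mm steel vacuum flange and faceplate at -93 to -63 mm, headstock at -58 to -2 (96 mm wide, top 160 up), ratchet wheel at +22, capstan hub with four bars at +90. All but the headstock turn together.
- ratchet_centre (a point): Spindle axis in the plane (positioner's x = +22 mm) of the 12-tooth steel ratchet wheel and the pawl's arm, 130 mm above the bench. The wheel is 130 mm over its tips, with saw teeth 11 mm deep, 14 mm thick.
- pawl_pivot (a point): Pivot of the pawl, a shaft parallel to the positioner's x at its y = +68 mm, 192 mm up; the point lies in the plane x = -1 mm of the bracket plate that carries the shaft (10 mm thick, at most 220 mm high). The arm lies on the +x side of the plate, the thumb lever on the -x side.
- wheel (a joint): Turn in rad, growing BACKWARD (top moves to the positioner's +y). 0: first tooth bears on the lowered pawl; one notch = 0.5236. Starts 0.01 to 0.09 below 0 (play; over 0.13 the pawl climbs a tooth). Stiff, about 3.5 N at a knob, stays where left. Pawl down: cannot go back past the bearing tooth. Pawl dropped with the wheel at 0.2 to 0.5: it comes to bear at 0.5236.
- pawl (a joint): Lift of the pawl in rad: 0 = fully down between the teeth (the start), about 0.12 = nose on a tooth tip, 1.85 = thrown right back on its back stop. It swings freely under its own weight (1 to 2 N at the thumb lever); over-centre at about 1.0: below that it falls down into the teeth, above it falls onto the back stop and stays.
- thumb_roll (a point): Centre of the roll (18 mm thick, 24 mm long along x) ending the pawl's flat thumb lever, 60 mm from the pivot, in the plane x = -22 mm. Pawl down: the lever leans up and to -y, 120 degrees from +y (roll at y = +38 mm, 244 mm up). Pushing the roll to +y lifts the pawl and swings it over. Thrown back: the lever points to +y, 14 degrees above level.
- pawl_arm (a point): Point on the arm's upper face, 50 mm from the pivot, plane x = +22 mm. Arm: 14 mm wide, 12 thick, 74 long from the pivot, hooked nose under its end. Pawl down: level over the wheel, pointing to -y, top 208 mm up. Thrown back: stands leaning 16 degrees past upright to +y, end about 262 mm up, this face to +y; pushed over to -y it falls down into the teeth.
- knob (a point): Centre of the 26 mm black ball on the uppermost of the four capstan bars (12 mm rods, 90 degrees apart), 105 mm from the axis, plane x = +90 mm. At wheel = 0 its bar leans 15 degrees from upright to -y (105 degrees from +y), one notch back 15 degrees to +y. Pushing it to +y turns the wheel backward.
- spanner: Loose steel spanner, 170 mm long, 38 mm wide, 8 mm thick, lying beside the positioner. Origin: underside at mid length, x along it.
- screwdriver: Loose screwdriver with black handle, 200 mm long, 26 mm thick. Origin: underside at mid length, x along it.
- blank_flange: Loose 70 mm steel blank flange, 13 mm thick, lying flat. Origin: centre of underside.
- centring_ring: Loose 54 mm aluminium ring, 16 mm high. Origin: centre of underside.
- oil_can: Loose upright can, 52 mm in diameter, 100 mm tall. Origin: centre of underside.
- motor: Loose small grey electric motor on a foot plate, lying with its shaft level, 130 mm long over the shaft, 95 mm tall. Origin: underside, x along the shaft.
- pot: Loose stainless pot, 116 mm across, 85 mm tall. Origin: centre of underside.
- carton: Loose dark blue carton, 120 x 75 x 45 mm. Origin: centre of underside.

How it is judged:
On the way, in this order (a step that is already met when the one before it is completed fails the run):
1. the pawl is thrown right back on its stop, clear of the teeth, the wheel not yet turned (value of joint pawl above 1.6 rad and value of joint wheel below 0.12 rad), for 0.2 s.
2. the wheel is pushed backward with the pawl up (value of joint pawl above 1.2 rad and value of joint wheel above 0.15 rad), for 0.1 s.
3. the pawl is down in the teeth again (value of joint pawl below 0.2 rad), for 0.2 s.
At the end, for the whole second after the job is handed in: The wheel rests one notch back with the next tooth bearing on the pawl (joint wheel between 0.47 and 0.57 rad) and the pawl is fully down in the notch (joint pawl below 0.05 rad), both at rest (value of joint wheel between 0.47 and 0.57 rad and value of joint pawl below 0.05 rad and velocity of joint wheel between -0.05 and 0.05 rad/s and velocity of joint pawl between -0.1 and 0.1 rad/s); the robot touches nothing.
It fails at once if the wheel is run back past one and a half notches (value of joint wheel above 0.8 rad).
It fails at once if the wheel is turned forward to another tooth (value of joint wheel below -0.35 rad).
It fails at once if the positioner is gripped or forced (more than 35 N from the fingers) (contact force between the fingers and positioner above 35 N).
It fails at once if a loose thing on the bench is shifted, lifted or carried (more than 25 mm) (distance of any of spanner, screwdriver, blank_flange, centring_ring, oil_can, motor, pot, carton from where it was at the start of the episode above 0.025 m).
It also fails if it takes over 64 s, if anything falls off the work surface, if the arm or the gripper's body presses on something with over 40 N, if the wrist force passes 120 N, or if a joint passes its speed limit or range.

## Working session

There is one attempt and no reset: what is moved stays moved. The work goes in short steps, Python scripts to look and compute and a tool call to move; the robot and the scene stay as the last step left them, time stands still between calls to the robot, and variables do not carry over. Pictures are saved under pics/ and viewed, on a budget of 10 in all, crops included, one or two more only if the job needs it, and the job is handed in when it is done.

Besides the shell and the picture viewer there is one more tool, called by a JSON object that holds its "api" and its "payload", one argument or row to a line. play_rows: Moves the arm, as the interface text tells. Its arguments: {"type":"object","properties":{"moves":{"type":"array"}},"required":["moves"]}

```bash
mkdir -p pics; cat > h.py <<'E'
import numpy as np, cv2
from workcell import bot
def shot(n):
    im,d=bot.camera(n); np.savez(f'pics/{n}.npz',im=im,d=d); return im,d
def proj(n,P):
    i=bot.camera_info(n); T=np.linalg.inv(i['world_from_camera']); p=T[:3,:3]@np.asarray(P).T+T[:3,3:4]
    q=np.array([p[0],-p[1],-p[2]]); k=i['K']@q; return (k[:2]/k[2]).T
def cloud(n,d):
    i=bot.camera_info(n); K=i['K']; v,u=np.mgrid[:384,:512]; 
    r=np.linalg.inv(K)@np.stack([u.ravel(),v.ravel(),np.ones(u.size)])
    p=r*d.ravel(); p=np.stack([p[0],-p[1],-p[2]]); W=np.array(i['world_from_camera'])
    return (W[:3,:3]@p+W[:3,3:4]).T.reshape(384,512,3)
E
python3 - <<'E'
from h import *
print(bot.get_obs())
for n in('side','top'):
    im,d=shot(n); cv2.imwrite(f'pics/{n}0.png',cv2.resize(im[:,:,::-1],(800,600)))
    i=bot.camera_info(n); print(n,i['K'],i['world_from_camera'],[k for k in i])
E
```

```text
{'clock': 0.0, 'joint_pos': array([-1.15596880e+00,  2.41427940e-01,  3.69809013e-03,  1.33521138e+00,
       -7.83831991e-06,  1.57082048e+00]), 'joint_vel': array([-0.0004457 ,  0.0018273 ,  0.00096311,  0.00087603,  0.00020845,
        0.00256347]), 'tau': array([-1.09034907e-03, -3.72309530e+01,  2.52412963e+01,  1.68753677e-02,
       -7.84293411e-05, -1.09449994e-05]), 'eef_pos': array([ 0.2012519 , -0.45699901,  0.23039553]), 'tool_rot': array([ 9.78568693e-01,  2.05917855e-01, -2.24697031e-04, -1.04865323e-03]), 'ft_force': array([0.02589679, 0.03902002, 0.44844566]), 'ft_torque': array([ 0.00861118, -0.04462894,  0.03873998]), 'grip_width': 0.085554471282274}
side [[357.98573667   0.         250.56671067]
 [  0.         357.98573667 194.79780974]
 [  0.           0.           1.        ]] [[-0.78408392  0.46194772 -0.4145078   0.05297109]
 [-0.62062016 -0.59061218  0.51575951  0.58020322]
 [-0.00655943  0.66165063  0.74978358  1.01121984]
 [ 0.          0.          0.          1.        ]] ['K', 'world_from_camera']
top [[348.27271647   0.         261.98679051]
 [  0.         348.27271647 190.9841875 ]
 [  0.           0.           1.        ]] [[-0.01922752  0.99762022 -0.06621324  0.46270128]
 [-0.99923597 -0.01692038  0.03523045  0.0124217 ]
 [ 0.03402625  0.06684004  0.99718334  1.19546511]
 [ 0.          0.          0.          1.        ]] ['K', 'world_from_camera']
```

View pics/side0.png

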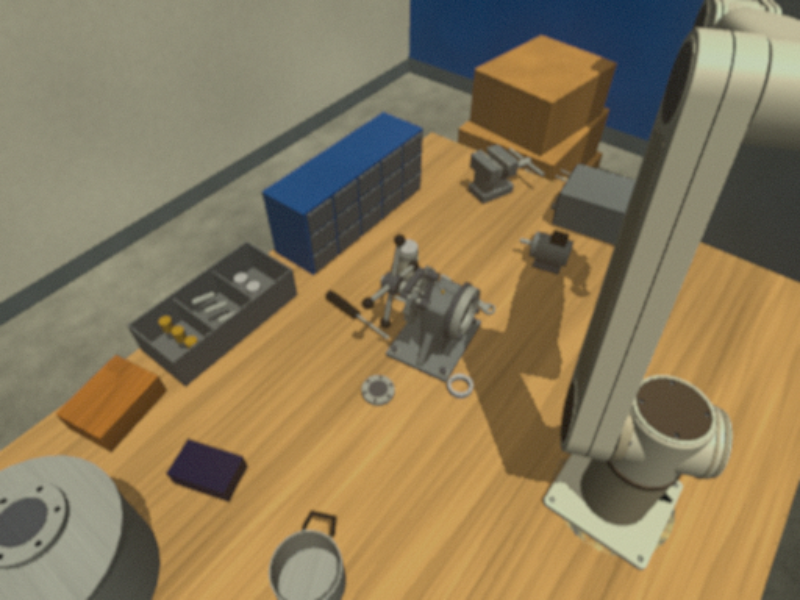

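View pics/top0.png

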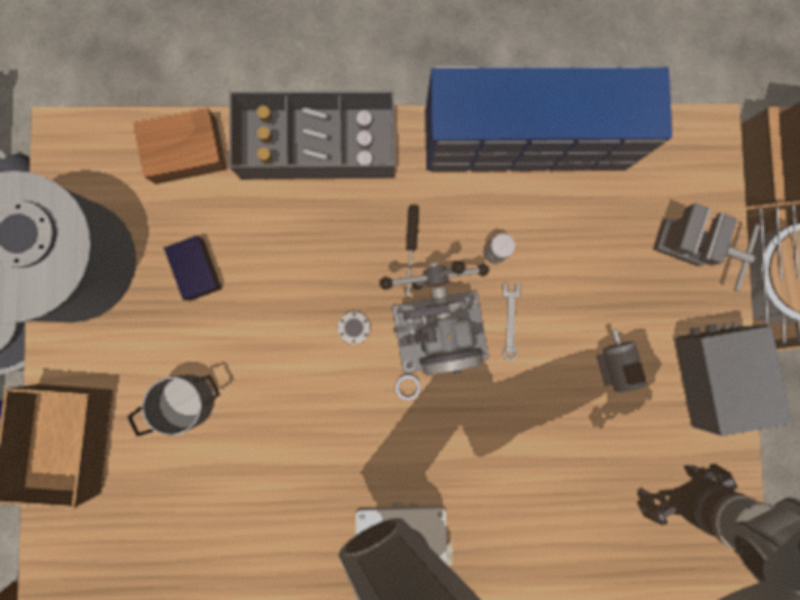

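The top picture shows the positioner at about (440,320), its capstan away from the robot, and the knobs at (386,283), (458,267) and (483,269). Next I'll enlarge crops of both views.

```bash
python3 - <<'E'
from h import *
for n,(u0,v0) in (('top',(238,160)),('side',(220,145))):
    z=np.load(f'pics/{n}.npz'); im=z['im'][v0:v0+100 if n=='side' else v0+85,u0:u0+(84 if n=='top' else 105)]
    im=cv2.resize(im,None,fx=7,fy=6 if n=='side' else 7,interpolation=cv2.INTER_CUBIC)[:,:,::-1]
    if n=='side': im=cv2.resize(im,(105*6,600))
    cv2.imwrite(f'pics/{n}1.png',im); print(im.shape)
z=np.load('pics/top.npz'); C=cloud('top',z['d'])
print(C[200:202,100])
# points above 0.2
for zmin,zmax in((.225,.3),(.165,.225),(0.008,.022)):
    m=(C[...,2]>zmin)&(C[...,2]<zmax); m[:, :245]=0; m[:,320:]=0; m[:160]=0; m[245:]=0
    vv,uu=np.where(m)
    print(zmin,len(vv)); 
    if zmin>.1:
        for v,u in list(zip(vv,uu))[::max(1,len(vv)//60)]: print(u,v,C[v,u].round(3),end='; ')
E
```

```text
(595, 588, 3)
(600, 630, 3)
[[ 0.52102402  0.52076418 -0.00424401]
 [ 0.51731678  0.51785448  0.00253219]]
0.225 135
291 166 [ 0.595 -0.104  0.235]; 293 166 [ 0.594 -0.109  0.239]; 290 167 [ 0.592 -0.101  0.236]; 292 167 [ 0.591 -0.106  0.243]; 294 167 [ 0.591 -0.111  0.241]; 289 168 [ 0.589 -0.098  0.235]; 291 168 [ 0.588 -0.103  0.242]; 293 168 [ 0.588 -0.108  0.243]; 295 168 [ 0.588 -0.114  0.24 ]; 289 169 [ 0.586 -0.098  0.237]; 291 169 [ 0.586 -0.103  0.24 ]; 293 169 [ 0.586 -0.108  0.242]; 295 169 [ 0.586 -0.114  0.241]; 288 170 [ 0.584 -0.096  0.231]; 290 170 [ 0.583 -0.1    0.241]; 292 170 [ 0.583 -0.105  0.241]; 294 170 [ 0.583 -0.111  0.242]; 296 170 [ 0.583 -0.117  0.24 ]; 288 171 [ 0.582 -0.096  0.23 ]; 290 171 [ 0.58  -0.1    0.239]; 292 171 [ 0.58  -0.105  0.241]; 294 171 [ 0.58  -0.111  0.244]; 296 171 [ 0.58  -0.117  0.239]; 289 172 [ 0.578 -0.098  0.233]; 291 172 [ 0.577 -0.102  0.242]; 293 172 [ 0.577 -0.108  0.243]; 295 172 [ 0.577 -0.114  0.24 ]; 289 173 [ 0.576 -0.098  0.228]; 291 173 [ 0.575 -0.103  0.236]; 293 173 [ 0.575 -0.109  0.238]; 295 173 [ 0.575 -0.114 
[... 2481 characters left out ...]
24 -0.096  0.191]; 302 227 [ 0.423 -0.139  0.177]; 286 228 [ 0.421 -0.091  0.185]; 300 228 [ 0.42  -0.133  0.176]; 281 229 [ 0.419 -0.076  0.187]; 295 229 [ 0.418 -0.117  0.185]; 276 230 [ 0.416 -0.062  0.176]; 290 230 [ 0.415 -0.102  0.189]; 304 230 [ 0.413 -0.146  0.166]; 285 231 [ 0.413 -0.088  0.184]; 299 231 [ 0.411 -0.129  0.177]; 281 232 [ 0.41  -0.076  0.18 ]; 295 232 [ 0.409 -0.117  0.185]; 278 233 [ 0.407 -0.068  0.177]; 292 233 [ 0.407 -0.107  0.189]; 275 234 [ 0.404 -0.06   0.169]; 290 234 [ 0.404 -0.102  0.187]; 278 235 [ 0.401 -0.068  0.174]; 293 235 [ 0.401 -0.11   0.186]; 286 236 [ 0.398 -0.09   0.185]; 280 237 [ 0.395 -0.073  0.178]; 292 238 [ 0.392 -0.107  0.185]; 0.008 910
```

View pics/top1.png

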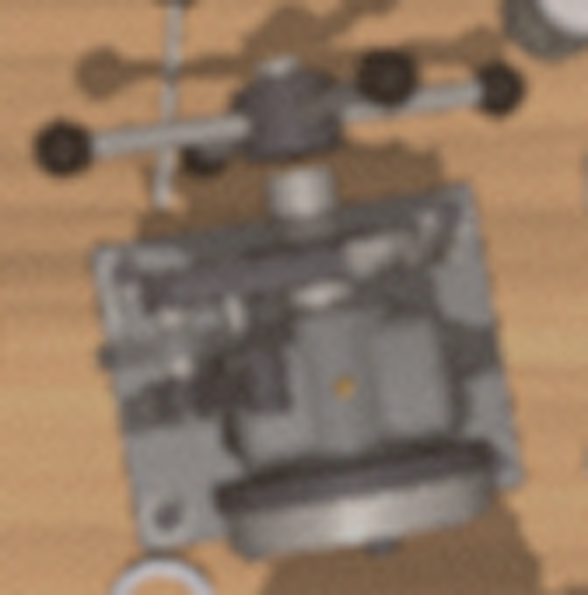

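View pics/side1.png

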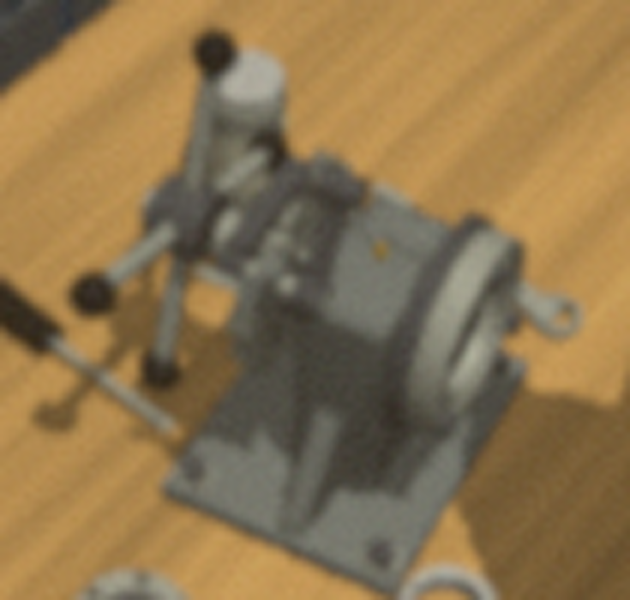

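```bash
cat > fit.py <<'E'
from h import *
from scipy.optimize import least_squares
def W(p,L):
    c,s=np.cos(p[2]),np.sin(p[2]); L=np.atleast_2d(L); return np.c_[p[0]+c*L[:,0]-s*L[:,1],p[1]+s*L[:,0]+c*L[:,1],L[:,2]]
def knobs(w,ks):
    a=np.radians(105)-w+np.array(ks)*np.pi/2
    return np.c_[0*a+.09,.105*np.cos(a),.13+.105*np.sin(a)]
top=lambda q:(np.array(q)+.5)/7-.5+[238,160]
side=lambda q:(np.array(q)+.5)/6-.5+[220,145]
if __name__=='__main__':
    tc=top([(95,247),(467,185),(523,483)]); tk=top([(387,78),(62,147),(499,88)])
    sk=side([(215,50),(93,292),(160,368)]); sc=side([(165,490),(393,597)])
    def res(p):
        b=p[4]; cor=np.array([[b+.075,.095,.014],[b+.075,-.095,.014],[b-.075,-.095,.014],[b-.075,.095,.014]])
        wc=W(p,cor)
        # knob index: k=0 top, 1 => +90deg CCW from +y (toward -y), 3 => +y side
        return np.r_[proj('top',wc[:3])-tc, proj('top',W(p,knobs(p[3],[0,3,1])))-tk,
          proj('side',W(p,knobs(p[3],[0,3,2])))-sk, proj('side',wc[[0,3]])-sc].ravel()
    r=least_squares(res,[.5,-.08,.15,-.05,0],loss='soft_l1'); print(r.x.round(4)); print(r.fun.reshape(-1,2).round(2))
    p=r.x; np.save('p.npy',p)
    for nm,L in dict(roll=[-.022,.038,.244],knob=knobs(p[3],[0])[0],piv=[-.001,.068,.192],arm=[.022,.018,.208]).items(): print(nm,W(p,L).round(4),proj('top',W(p,L)).round(1))
    C=cloud('top',np.load('pics/top.npz')['d'])
    m=(C[...,2]>.235)&(C[...,0]>.44)&(C[...,0]<.49)&(abs(C[...,1]+.05)<.05); print('roll cloud',C[m].mean(0),C[m].min(0),C[m].max(0))
E
python3 fit.py
```

```text
[ 0.4895 -0.0897  0.146  -0.0551 -0.0217]
[[-1.26  0.06]
 [ 0.46 -0.1 ]
 [ 0.05  0.8 ]
 [-0.11 -0.38]
 [-0.16 -0.31]
 [-0.54  0.07]
 [ 0.39  0.27]
 [ 0.11  0.19]
 [ 0.27  0.04]
 [-0.47 -1.2 ]
 [ 0.52 -0.97]]
roll [[ 0.4622 -0.0553  0.244 ]] [[274.9 214. ]]
knob [[ 0.5833 -0.109   0.2298]] [[292.7 170.3]]
piv [[ 0.4786 -0.0226  0.192 ]] [[262.2 208.6]]
arm [[ 0.5087 -0.0687  0.208 ]] [[278.4 197.6]]
roll cloud [ 0.46248004 -0.05479391  0.24988874] [ 0.45135508 -0.06407236  0.23605293] [ 0.47330353 -0.04501489  0.25529288]
```

{"api": "play_rows", "payload": {
  "moves": [
    [-1,[0,0,-2],[0,0,0.09]],
    [-1,[0,0,-2],[0,0,0.09]],
    [-1,[0,0,-2],[0,0,0.09]],
    [-1,[0,0,-1],[0,0,0]],
    [-1,[0,0,0],[0,0,0]]
  ]
}}

```text
clock: 0.52
eef_pos: [0.2019, -0.4586, 0.3036]
tool_rot: [0.997, 0.072, 0.001, 0.002]
ft_force: [0.2, 0.0, 0.9]
grip_width: 0.0251
```

```bash
cat > d.py <<'E'
import sys
from fit import *
from scipy.spatial.transform import Rotation as R
p=np.load('p.npy')
def go(*L):
    o=bot.get_obs(); Rm=R.from_quat(o['tool_rot'])
    want=R.from_euler('z',p[2])*R.from_euler('x',np.pi)
    c,s=np.cos(p[2]),np.sin(p[2]); e=o['eef_pos']-[p[0],p[1],0]
    print('t',round(o['clock'],2),'local',np.round([c*e[0]+s*e[1],-s*e[0]+c*e[1],e[2]],4),'F',np.round(o['ft_force'],1),'w',round(o['grip_width'],3),'rot err tool',(Rm.inv()*want).as_rotvec().round(3))
    for l in L: print(l,'tool cm',(Rm.inv().apply(W(p,l)[0]-o['eef_pos'])*100).round(2))
if __name__=='__main__': go(*eval(sys.argv[1]))
E
python3 d.py '[(-.022,-.02,.3),(-.022,-.02,.234)]'
```

```text
t 0.52 local [-0.3382 -0.3232  0.3036] F [0.2 0.  0.9] w 0.025 rot err tool [ 0.004 -0.001 -0.001]
(-0.022, -0.02, 0.3) tool cm [ 31.58 -30.35   0.27]
(-0.022, -0.02, 0.234) tool cm [ 31.58 -30.38   6.87]
```

{"api": "play_rows", "payload": {
  "moves": [
    [-1,[2.6,-2.5,0],[0,0,0]],
    [-1,[2.6,-2.5,0],[0,0,0]],
    [-1,[2.6,-2.5,0],[0,0,0]],
    [-1,[2.6,-2.5,0],[0,0,0]],
    [-1,[2.6,-2.5,0],[0,0,0]],
    [-1,[2.6,-2.5,0],[0,0,0]],
    [-1,[2.6,-2.5,0],[0,0,0]],
    [-1,[2.6,-2.5,0],[0,0,0]],
    [-1,[2.6,-2.5,0],[0,0,0]],
    [-1,[2.6,-2.5,0],[0,0,0]],
    [-1,[2.6,-2.5,0],[0,0,0]],
    [-1,[2.6,-2.5,0],[0,0,0]]
  ]
}}

```text
clock: 1.52
eef_pos: [0.4671, -0.1139, 0.3]
tool_rot: [0.997, 0.073, -0.001, -0.0]
ft_force: [0.0, -0.9, 0.5]
grip_width: 0.0003
```

```bash
python3 d.py '[(-.022,-.02,.3),(-.022,-.02,.234)]'
```

```text
t 1.52 local [-0.0257 -0.0207  0.3   ] F [ 0.  -0.9  0.5] w 0.0 rot err tool [-0.001  0.002 -0.001]
(-0.022, -0.02, 0.3) tool cm [ 0.37 -0.07 -0.  ]
(-0.022, -0.02, 0.234) tool cm [ 0.38 -0.06  6.6 ]
```

{"api": "play_rows", "payload": {
  "moves": [
    [-1,[0.3,0,2],[0,0,0]],
    [-1,[0,0,2],[0,0,0]],
    [-1,[0,0,1.6],[0,0,0]],
    [-1,[0,0,1],[0,0,0]],
    [-1,[0,-1,0],[0,0,0]],
    [-1,[0,-1,0],[0,0,0]],
    [-1,[0,-0.8,0],[0,0,0]],
    [-1,[0,-0.8,0],[0,0,0]],
    [-1,[0,-0.8,0],[0,0,0]],
    [-1,[0,-0.8,0],[0,0,0]]
  ]
}}

```text
clock: 2.35
eef_pos: [0.4637, -0.064, 0.2375]
tool_rot: [0.997, 0.072, 0.002, 0.001]
ft_force: [0.1, -1.9, 0.9]
grip_width: 0.0
```

```bash
python3 d.py '[(-.022,.08,.234)]'
```

```text
t 2.35 local [-0.0218  0.0292  0.2375] F [ 0.1 -1.9  0.9] w 0.0 rot err tool [ 0.003 -0.005 -0.001]
(-0.022, 0.08, 0.234) tool cm [-0.03 -5.08  0.33]
```

{"api": "play_rows", "payload": {
  "moves": [
    [-1,[0,-0.8,0.1],[0,0,0]],
    [-1,[0,-0.8,0.1],[0,0,0]],
    [-1,[0,-0.8,0],[0,0,0]],
    [-1,[0,-0.8,0],[0,0,0]],
    [-1,[0,-0.8,0],[0,0,0]],
    [-1,[0,-0.8,0],[0,0,0]],
    [-1,[0,-0.4,0],[0,0,0]],
    [-1,[0,0,0],[0,0,0]],
    [-1,[0,0,0],[0,0,0]],
    [-1,[0,0,0],[0,0,0]],
    [-1,[0,0,0],[0,0,0]],
    [-1,[0,0,0],[0,0,0]]
  ]
}}

```text
clock: 3.35
eef_pos: [0.455, -0.0127, 0.2333]
tool_rot: [0.997, 0.072, 0.0, 0.0]
ft_force: [1.2, -0.6, 0.1]
grip_width: -0.0003
```

```bash
python3 d.py '[(-.022,.08,.234)]'; python3 - <<'E'
from h import *
p=np.load('p.npy')
for n,(u0,v0) in (('top',(238,150)),('side',(220,135))):
    im,d=shot(n); im=im[v0:v0+95,u0:u0+84]
    cv2.imwrite(f'pics/{n}2.png',cv2.resize(im[:,:,::-1],None,fx=4.7,fy=4.7,interpolation=cv2.INTER_CUBIC))
a,b=[cv2.imread(f'pics/{n}2.png') for n in('top','side')]; cv2.imwrite('pics/both2.png',np.hstack([a,b])); print(a.shape)
E
```

```text
t 3.35 local [-0.023   0.0812  0.2333] F [ 1.2 -0.6  0.1] w -0.0 rot err tool [ 0.    -0.    -0.002]
(-0.022, 0.08, 0.234) tool cm [ 0.1   0.12 -0.07]
(446, 395, 3)
```

View pics/both2.png

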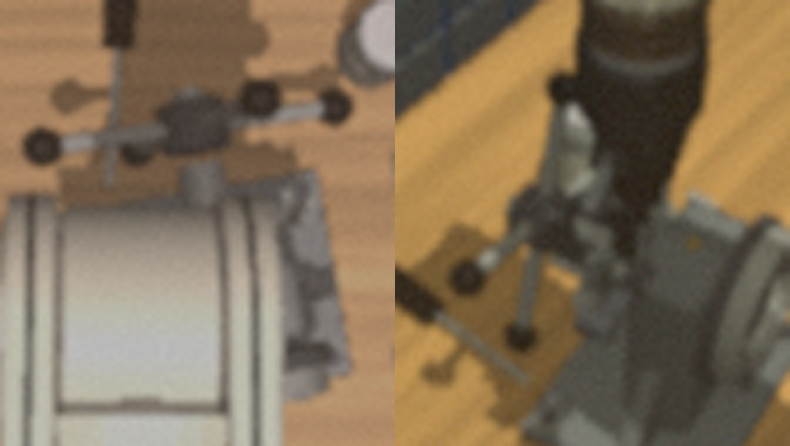

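{"api": "play_rows", "payload": {
  "moves": [
    [-1,[0,0.3,-2.3],[0,0,0]],
    [-1,[0,0,-2.3],[0,0,0]],
    [-1,[0,0,-2.3],[0,0,0]],
    [-1,[1.9,2.9,0],[0,0,0]],
    [-1,[1.9,2.9,0],[0,0,0]],
    [-1,[1.9,2.9,0],[0,0,0]],
    [-1,[1.9,2.9,0],[0,0,0]],
    [-1,[1.9,2.9,0],[0,0,0]],
    [-1,[1.9,2.9,0],[0,0,0]],
    [-1,[0,0,0],[0,0,0]],
    [-1,[0,0,0],[0,0,0]]
  ]
}}

```text
clock: 4.37
eef_pos: [0.5937, -0.1727, 0.2998]
tool_rot: [0.997, 0.071, -0.002, -0.001]
ft_force: [-0.1, -0.5, -0.5]
grip_width: -0.0003
```

```bash
python3 d.py '[(.09,-.095,.222)]'; cat > roll.py <<'E'
from fit import *
p=np.load('p.npy'); im,d=shot('side'); C=cloud('side',d).reshape(-1,3)
c,s=np.cos(p[2]),np.sin(p[2]); e=C-[p[0],p[1],0]; L=np.c_[c*e[:,0]+s*e[:,1],-s*e[:,0]+c*e[:,1],e[:,2]]
for nm,l in dict(roll_down=[-.022,.038,.244],roll_back=[-.022,.126,.2065],arm_back=[.022,.085,.25],arm_down=[.022,.018,.202]).items():
    m=np.linalg.norm(L-l,axis=1)<.018; print(nm,m.sum(),L[m].mean(0).round(3) if m.any() else '')
u0,v0=215,135; im=im[v0:v0+95,u0:u0+100]
import sys; cv2.imwrite(f'pics/{sys.argv[1]}.png',cv2.resize(im[:,:,::-1],None,fx=6,fy=6,interpolation=cv2.INTER_CUBIC))
E
python3 roll.py s3
```

```text
t 4.37 local [ 0.091  -0.0973  0.2998] F [-0.1 -0.5 -0.5] w -0.0 rot err tool [-0.002  0.003 -0.004]
(0.09, -0.095, 0.222) tool cm [-0.08 -0.22  7.78]
roll_down 0 
roll_back 59 [-0.023  0.128  0.211]
arm_back 42 [0.02  0.093 0.252]
arm_down 13 [0.022 0.02  0.188]
```

View pics/s3.png

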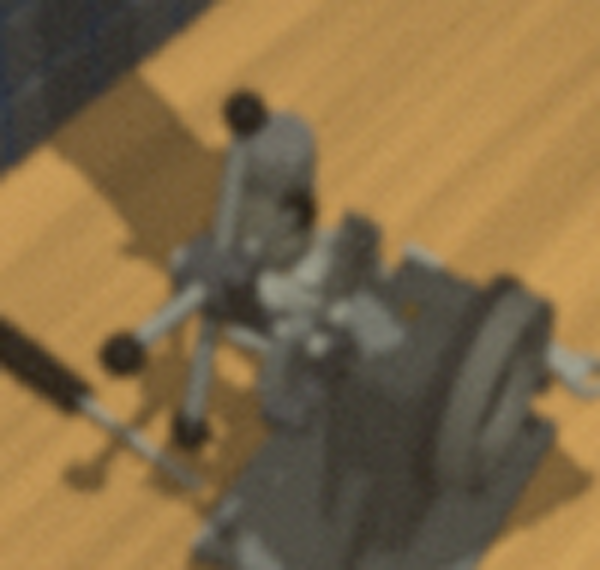

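The lever's flat roll now sits at its thrown-back position, about (385,330), and the arm stands upright at (355,240). The depth check agrees. Next I lower beside the knob at (243,112) and push it.

{"api": "play_rows", "payload": {
  "moves": [
    [-1,[0,0,2.2],[0,0,0]],
    [-1,[0,0,2.2],[0,0,0]],
    [-1,[0,0,2.2],[0,0,0]],
    [-1,[0,0,1.2],[0,0,0]],
    [-1,[0,-1,0],[0,0,0]],
    [-1,[0,-1,0],[0,0,0]],
    [-1,[0,-0.7,0],[0,0,0]],
    [-1,[0,-0.7,0],[0,0,0]],
    [-1,[0,-0.7,0],[0,0,0]],
    [-1,[0,-0.7,0],[0,0,0]],
    [-1,[0,0,0],[0,0,0]]
  ]
}}

```text
clock: 5.33
eef_pos: [0.588, -0.1244, 0.2286]
tool_rot: [0.997, 0.072, 0.004, 0.003]
ft_force: [-0.0, -4.9, 5.8]
grip_width: -0.0002
```

```bash
python3 d.py '[(.09,-.02,.222)]'
```

```text
t 5.33 local [ 0.0924 -0.0487  0.2286] F [-0.  -4.9  5.8] w -0.0 rot err tool [ 0.006 -0.007 -0.001]
(0.09, -0.02, 0.222) tool cm [-0.24 -2.87  0.64]
```

{"api": "play_rows", "payload": {
  "moves": [
    [-1,[-0.1,-0.6,0],[0,0,0]],
    [-1,[0,-0.6,0],[0,0,0]],
    [-1,[0,-0.6,0],[0,0,0]],
    [-1,[0,-0.6,0],[0,0,0]],
    [-1,[0,-0.3,0],[0,0,0]],
    [-1,[0,0,0],[0,0,0]],
    [-1,[0,0,0],[0,0,0]]
  ]
}}

```text
clock: 5.92
eef_pos: [0.5824, -0.0973, 0.2259]
tool_rot: [0.997, 0.072, 0.002, 0.001]
ft_force: [1.6, -3.1, 2.0]
grip_width: 0.0002
```

```bash
python3 d.py '[(.09,-.02,.222)]'; cat > wh.py <<'E'
from fit import *
import sys
p=np.load('p.npy')
for n in('side','top'):
    im,d=shot(n); C=cloud(n,d).reshape(-1,3)
    c,s=np.cos(p[2]),np.sin(p[2]); e=C-[p[0],p[1],0]; L=np.c_[c*e[:,0]+s*e[:,1],-s*e[:,0]+c*e[:,1],e[:,2]]
    dark=(im.reshape(-1,3).max(1)<75)
    m=dark&(abs(L[:,0]-.09)<.02); K=L[m]
    ws=np.arange(-.1,.8,.01); best=[]
    for w in ws:
        k=knobs(w,[0,1,2,3][1:]); dd=abs(np.linalg.norm(K[:,None]-k[None],axis=2)-.013).min(1); best.append((dd<.004).sum())
    b=np.array(best); print(n,'wheel',ws[b.argsort()[-4:]].round(2),b.max())
E
python3 wh.py
```

```text
t 5.92 local [ 0.0908 -0.0211  0.2259] F [ 1.6 -3.1  2. ] w 0.0 rot err tool [ 0.002 -0.003 -0.001]
(0.09, -0.02, 0.222) tool cm [-0.08 -0.11  0.39]
side wheel [0.29 0.32 0.3  0.31] 69
top wheel [0.33 0.31 0.3  0.32] 31
```

{"api": "play_rows", "payload": {
  "moves": [
    [-1,[0,-0.4,0],[0,0,0]],
    [-1,[0,0,0],[0,0,0]],
    [-1,[0,1,0],[0,0,0]],
    [-1,[0,1,0],[0,0,0]],
    [-1,[0,0,-2.6],[0,0,0]],
    [-1,[0,0,-2.6],[0,0,0]],
    [-1,[0,0,-2.6],[0,0,0]],
    [-1,[0,0,0],[0,0,0]],
    [-1,[0,0,0],[0,0,0]]
  ]
}}

```text
clock: 6.77
eef_pos: [0.5844, -0.1135, 0.3033]
tool_rot: [0.997, 0.072, 0.001, -0.0]
ft_force: [0.7, -0.5, -0.7]
grip_width: 0.0001
```

```bash
python3 d.py '[(.024,.145,.305)]';python3 wh.py
```

```text
t 6.77 local [ 0.0904 -0.0374  0.3033] F [ 0.7 -0.5 -0.7] w 0.0 rot err tool [ 0.    -0.002 -0.002]
(0.024, 0.145, 0.305) tool cm [ -6.67 -18.22  -0.19]
side wheel [0.38 0.35 0.37 0.36] 72
top wheel [0.34 0.36 0.37 0.35] 31
```

{"api": "play_rows", "payload": {
  "moves": [
    [-1,[-1.1,-3,0],[0,0,0]],
    [-1,[-1.1,-3,0],[0,0,0]],
    [-1,[-1.1,-3,0],[0,0,0]],
    [-1,[-1.1,-3,0],[0,0,0]],
    [-1,[-1.1,-3,0],[0,0,0]],
    [-1,[-1.1,-3.2,0],[0,0,0]],
    [-1,[0,0,0],[0,0,0]],
    [-1,[0,0,2.3],[0,0,0]],
    [-1,[0,0,2.3],[0,0,0]],
    [-1,[0,0,2.2],[0,0,0]],
    [-1,[0,0,0],[0,0,0]]
  ]
}}

```text
clock: 7.78
eef_pos: [0.4885, 0.057, 0.2284]
tool_rot: [0.997, 0.072, -0.006, 0.0]
ft_force: [-1.1, -0.6, -0.9]
grip_width: -0.0001
```

```bash
python3 d.py '[(.024,.055,.235)]'
```

```text
t 7.78 local [0.0203 0.1453 0.2284] F [-1.1 -0.6 -0.9] w -0.0 rot err tool [-0.     0.012 -0.001]
(0.024, 0.055, 0.235) tool cm [ 0.37  9.03 -0.67]
```

{"api": "play_rows", "payload": {
  "moves": [
    [-1,[0.2,0.5,-0.3],[0,0,0]],
    [-1,[0,0.8,0],[0,0,0]],
    [-1,[0,0.8,0],[0,0,0]],
    [-1,[0,0.8,0],[0,0,0]],
    [-1,[0,0.8,0],[0,0,0]],
    [-1,[0,0.8,0],[0,0,0]],
    [-1,[0,0,0],[0,0,0]]
  ]
}}

```text
clock: 8.37
eef_pos: [0.5011, 0.0117, 0.2377]
tool_rot: [0.997, 0.071, 0.0, 0.0]
ft_force: [0.2, 0.8, 0.5]
grip_width: 0.0001
```

```bash
python3 d.py '[(.024,.055,.235)]'
```

```text
t 8.37 local [0.0262 0.0987 0.2377] F [0.2 0.8 0.5] w 0.0 rot err tool [ 0.001 -0.001 -0.003]
(0.024, 0.055, 0.235) tool cm [-0.21  4.37  0.28]
```

{"api": "play_rows", "payload": {
  "moves": [
    [-1,[-0.1,0.8,0],[0,0,0]],
    [-1,[0,0.8,0],[0,0,0]],
    [-1,[0,0.8,0],[0,0,0]],
    [-1,[0,0.8,0],[0,0,0]],
    [-1,[0,0.8,0],[0,0,0]],
    [-1,[0,0.6,0],[0,0,0]],
    [-1,[0,0,0],[0,0,0]],
    [-1,[0,0,0],[0,0,0]],
    [-1,[0,0,0],[0,0,0]],
    [-1,[0,0,0],[0,0,0]]
  ]
}}

```text
clock: 9.2
eef_pos: [0.5062, -0.0319, 0.2373]
tool_rot: [0.997, 0.073, -0.0, -0.0]
ft_force: [-0.6, 0.6, -0.3]
grip_width: -0.0002
```

{"api": "play_rows", "payload": {
  "moves": [
    [-1,[0,-0.2,-2.5],[0,0,0]],
    [-1,[0,0,-2.5],[0,0,0]],
    [-1,[0,0,-2],[0,0,0]],
    [-1,[1.1,2.7,0],[0,0,0]],
    [-1,[1.1,2.7,0],[0,0,0]],
    [-1,[1.1,2.7,0],[0,0,0]],
    [-1,[1.1,1,0],[0,0,0]],
    [-1,[1.1,0,0],[0,0,0]],
    [-1,[1.1,0,0],[0,0,0]],
    [-1,[0,0,0],[0,0,0]],
    [-1,[0,0,0],[0,0,0]]
  ]
}}

```text
clock: 10.12
eef_pos: [0.5845, -0.1103, 0.3067]
tool_rot: [0.997, 0.073, -0.001, -0.0]
ft_force: [-0.3, 0.5, -0.6]
grip_width: -0.0002
```

```bash
python3 d.py '[(.09,-.04,.222)]'; python3 wh.py; python3 roll.py s4
```

```text
t 10.12 local [ 0.0909 -0.0342  0.3067] F [-0.3  0.5 -0.6] w -0.0 rot err tool [-0.     0.001 -0.   ]
(0.09, -0.04, 0.222) tool cm [-0.08  0.59  8.47]
side wheel [0.34 0.35 0.37 0.36] 74
top wheel [0.34 0.35 0.36 0.37] 31
roll_down 66 [-0.022  0.043  0.245]
roll_back 0 
arm_back 0 
arm_down 49 [0.021 0.017 0.203]
```

View pics/s4.png

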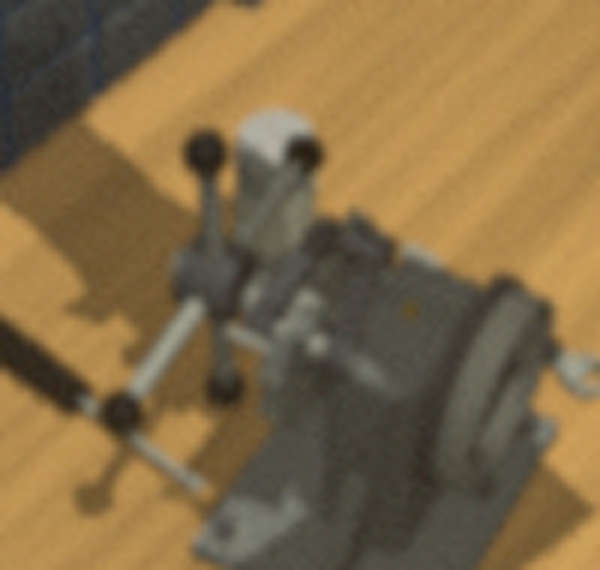

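The pawl is down: the roll is back at (345,230), with the wheel near 0.36. I push the knob at (205,152) on until it stops.

{"api": "play_rows", "payload": {
  "moves": [
    [-1,[-0.1,0.6,2.4],[0,0,0]],
    [-1,[0,0,2.4],[0,0,0]],
    [-1,[0,0,2.4],[0,0,0]],
    [-1,[0,0,1.2],[0,0,0]],
    [-1,[0,-0.8,0],[0,0,0]],
    [-1,[0,-0.8,0],[0,0,0]],
    [-1,[0,-0.5,0],[0,0,0]],
    [-1,[0,-0.5,0],[0,0,0]],
    [-1,[0,-0.5,0],[0,0,0]],
    [-1,[0,-0.4,0],[0,0,0]],
    [-1,[0,0,0],[0,0,0]],
    [-1,[0,0,0],[0,0,0]]
  ]
}}

```text
clock: 11.27
eef_pos: [0.5797, -0.0817, 0.2241]
tool_rot: [0.997, 0.073, 0.001, -0.0]
ft_force: [0.3, -0.9, 1.6]
grip_width: -0.0
```

```bash
python3 d.py '[(.09,.001,.222)]'; python3 wh.py
```

```text
t 11.27 local [ 0.0904 -0.0052  0.2241] F [ 0.3 -0.9  1.6] w -0.0 rot err tool [-0.    -0.002 -0.001]
(0.09, 0.001, 0.222) tool cm [-0.04 -0.62  0.21]
side wheel [0.45 0.47 0.48 0.46] 68
top wheel [0.49 0.48 0.47 0.46] 30
```

{"api": "play_rows", "payload": {
  "moves": [
    [-1,[0,-0.2,0],[0,0,0]],
    [-1,[0,-0.2,0],[0,0,0]],
    [-1,[0,0,0],[0,0,0]]
  ]
}}

```text
clock: 11.62
eef_pos: [0.5789, -0.0783, 0.2232]
tool_rot: [0.997, 0.072, 0.0, 0.0]
ft_force: [1.9, -2.8, 0.3]
grip_width: -0.0003
```

{"api": "play_rows", "payload": {
  "moves": [
    [-1,[0,-0.1,0],[0,0,0]],
    [-1,[0,-0.1,0],[0,0,0]],
    [-1,[0,0,0],[0,0,0]]
  ]
}}

```text
clock: 11.87
eef_pos: [0.5785, -0.0762, 0.2231]
tool_rot: [0.997, 0.072, -0.0, 0.0]
ft_force: [1.1, -3.3, -0.2]
grip_width: 0.0001
```

```bash
python3 d.py '[(.09,.001,.222)]'; python3 wh.py
```

```text
t 11.87 local [0.09   0.0004 0.2231] F [ 1.1 -3.3 -0.2] w 0.0 rot err tool [ 0.     0.    -0.001]
(0.09, 0.001, 0.222) tool cm [ 0.   -0.06  0.11]
side wheel [0.5  0.53 0.51 0.52] 71
top wheel [0.5  0.49 0.52 0.54] 27
```

Next I feel for the stop in 1 mm steps.

{"api": "play_rows", "payload": {
  "moves": [
    [-1,[0,-0.1,0],[0,0,0]],
    [-1,[0,0,0],[0,0,0]],
    [-1,[0,0,0],[0,0,0]]
  ]
}}

```text
clock: 12.22
eef_pos: [0.5782, -0.0753, 0.2231]
tool_rot: [0.997, 0.072, -0.0, 0.0]
ft_force: [1.7, -4.5, -2.3]
grip_width: -0.0001
```

{"api": "play_rows", "payload": {
  "moves": [
    [-1,[0,-0.1,0],[0,0,0]],
    [-1,[0,0,0],[0,0,0]],
    [-1,[0,0,0],[0,0,0]]
  ]
}}

```text
clock: 12.47
eef_pos: [0.5782, -0.0751, 0.2231]
tool_rot: [0.997, 0.072, -0.0, 0.001]
ft_force: [1.6, -5.8, -1.8]
grip_width: 0.0001
```

The stop is felt: 0.2 mm of travel for 1 mm commanded, with the force rising to about 6 N. I retreat and check.

{"api": "play_rows", "payload": {
  "moves": [
    [-1,[0,0.8,0],[0,0,0]],
    [-1,[0,1.2,0],[0,0,0]],
    [-1,[0,1,-2],[0,0,0]],
    [-1,[0,0,-3],[0,0,0]],
    [-1,[0,0,-3],[0,0,0]],
    [-1,[0,3,-1],[0,0,0]],
    [-1,[0,3,0],[0,0,0]],
    [-1,[0,3,0],[0,0,0]],
    [-1,[0,0,0],[0,0,0]],
    [-1,[0,0,0],[0,0,0]]
  ]
}}

```text
clock: 13.3
eef_pos: [0.595, -0.1947, 0.3125]
tool_rot: [0.997, 0.071, -0.001, -0.001]
ft_force: [0.6, 1.2, -0.2]
grip_width: -0.0006
```

```bash
python3 d.py '[]'; python3 wh.py; python3 roll.py s5
```

```text
t 13.3 local [ 0.0891 -0.1192  0.3125] F [ 0.6  1.2 -0.2] w -0.001 rot err tool [-0.002  0.001 -0.004]
side wheel [0.51 0.54 0.53 0.52] 72
top wheel [0.51 0.54 0.53 0.52] 82
roll_down 63 [-0.022  0.042  0.245]
roll_back 0 
arm_back 0 
arm_down 47 [0.021 0.018 0.204]
```

View pics/s5.png

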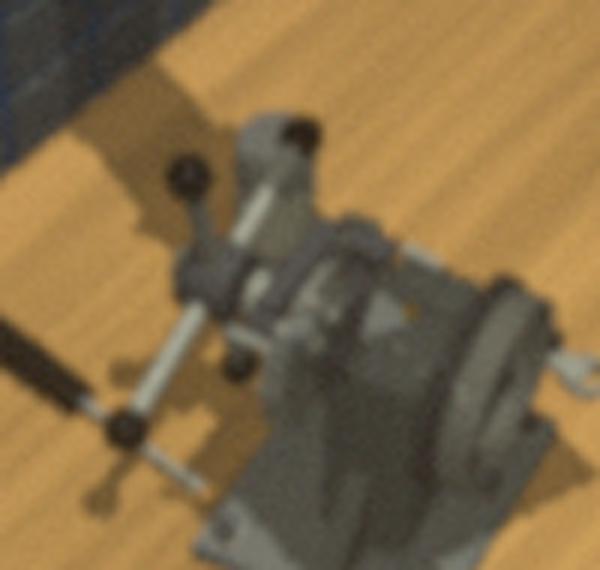

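The knob is at (188,177), which puts the wheel at about 0.525. The pawl is down with its roll at (350,235), and the hand is clear of everything. I'm handing in.

```bash
python3 -c "
from workcell import bot
print(bot.job_done())"
```

```text
the job is handed in; nothing more can be done
None
```

The flange is backed off one notch, and I handed the job in at about 13.5 s of the 64 s allowed; no verdict was reported.

With shut fingertips I did four things:
1. **Pawl thrown back:** I pushed the thumb roll over onto the back stop, and the depth image confirmed it before I touched the wheel.
2. **Wheel pushed back:** I pushed the knob until the wheel stood at about 0.36 rad.
3. **Pawl lowered:** I tipped the arm over so the pawl fell into the teeth.
4. **Wheel pushed on:** I pushed the knob until I felt the stop, about 0.2 mm of travel for the last 1 mm commanded.

- **Last checks:** Both cameras put the wheel at about 0.525 rad. The roll and arm were at their pawl-down positions, and the hand was clear of everything. My force readings, taken at the end of each move, stayed under about 8 N.
- **Limits of the checks:** The depth check shows the pawl is down but cannot resolve the 0.05 rad limit exactly. The felt stop at one notch fits with it being fully seated. I did not re-measure the loose things; none showed as touched or shifted.

Nothing failed or disagreed.

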